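Sort the terminal strips into their trays

ROBOT

A 7-joint arm with a two-finger parallel gripper is mounted at the origin on a cart in front of the work surface, level with it; the furniture and walls round the work are solid. World frame = base frame: x ahead of the robot, y to its left, z up, the work surface at z = 0. Lengths are in m, angles in rad, forces in N, time in s.
With the tool pointing down it reaches from about 0.425 to 0.875 m from the base axis. Payload 4.7 kg.
Tool frame: the origin (TCP) lies at the very end of the fingers, on their centre line; the grasp point (between the pads) lies behind it (robot.pinch_z is the z of the grasp point in the tool frame, in m); z points along the fingers, y is the line along which they close (so a half turn about z gives the same grasp; the last joint's range is limited). The gripper opens to 87 mm and grips with 3 to 60 N. Pads are 19 mm wide; open, the fingers measure 117 mm over their backs; the gripper's body (75 mm by 190 mm) begins 51 mm behind the grasp point.
Start: joints at [-1.241, 0.321, -0.07, 1.45, 0.023, 1.371, -0.057], TCP at [0.202, 0.618, 0.223] pointing down, gripper open.
Joint ranges: [-2.86, 2.86], [-0.3, 2.09], [-1.38, 1.24], [0.06, 2.45], [-1.56, 4.7], [0.09, 2.05], [-2.69, 2.69]. Speed limits (rad/s): [2.57, 2.57, 3.14, 3.14, 3.14, 3.14, 3.14].

INTERFACE

Orientations are given as a rotation vector (axis times angle).
In Python, from bench import robot gives the robot as it stands. The module is installed in compiled form; this text tells all that it offers.
- The arm moves only by the tool arm_command, never from a script. Its argument "rows" is a list that holds one entry, the list of rows, each a list of 5 numbers: the opening, from 0 (shut) to 1 (fully open), then the shift along the world's x, y, z in mm, then the turn about the world's z in degrees. A call has 1 to 20 rows; each row shifts and turns the commanded pose from where the row before left it; what a row does not reach is not made up. A row lasts 1/8 s, in which the tool goes at most 62.5 mm and 10.7 degrees, less where a joint would pass 70% of its speed; a pose out of reach is approached as far as the arm can. A call with a gripper value outside its range is refused whole. The fingers move at their own pace and stop on an object; "force" is the grip in N (left out, the last holds). Time passes only in rows, so rows that do not move let the fingers close. It gives the time, the measured TCP pose, the force, the opening and the grip force at its end, in the units of the state.
- robot.get_state(): the state, without advancing time (a new reading comes with each control period).
- robot.read_camera(name): name is "scene" or "top" or "wrist"; returns the picture (420x560x3 uint8, red, green, blue); there is no depth.
- robot.camera_params(name): a dict with "intrinsics" (3x3 intrinsics, pixels), "dist_coeffs" ([k1, k2, p1, p2, k3] as OpenCV has them; the pictures are not rectified), "origin" and "orientation" of the camera in the world; the wrist camera has in their place "mount" (4x4, takes a point from camera to tool coordinates, whose origin is the TCP and whose axes are the flange's). Camera axes: x right, y up, looking along -z (the intrinsics and any distortion apply to the point x, -y, -z); pixel columns grow to the right and rows downward; lengths in m; the calibration is good to about 2 mm. A picture is of the moment at which its call begins: read the wrist's pose just before it. camera_params takes no time and is no camera call.
- robot.job_done(): hands the job in; it is judged then, once.
The state is a dict: "clock": time; "joints": joint angles; "qd": joint speeds; "effort": joint torques, N m; "eef_pos": TCP position; "tool_rot": TCP orientation; "wrist_force": force on the tool from outside, world axes, zero at the start; "moment": the same for the moment, N m; "grip_width": finger opening in m; "finger_force": force on a finger pad.
Only numpy, scipy, OpenCV 4.12 (cv2) and the standard library are available. Lean on these libraries where they do the work, as an engineer would, in place of code of your own. Each camera call takes 0.05 s, during which the arm holds its last target. There are 200 camera calls.

TASK

Four white screw-terminal strips of different lengths lie among other parts on the right of the bench. Lay each one flat and screws up in the grey steel tray made for its length (the shortest strip in the shortest tray, and so on up to the longest), lengthwise and down on the tray's floor. Leave the plain off-white bar without screws, the grey plug connector and everything else where they lie.

Things in the scene. Friction and masses are not known exactly. Their poses are not given: they have to be found in the camera images.
- strip_3: loose shortest white screw-terminal strip: 3 pole blocks in a row, two screw heads on top of each block; 36 mm long (its x axis), 20 mm wide (y), 22 mm high, flat parallel sides; origin at the centre of its underside, z up
- strip_5: loose second shortest white screw-terminal strip: 5 pole blocks in a row, two screw heads on top of each block; 58 mm long (its x axis), 20 mm wide (y), 22 mm high, flat parallel sides; origin at the centre of its underside, z up
- strip_7: loose second longest white screw-terminal strip: 7 pole blocks in a row, two screw heads on top of each block; 80 mm long (its x axis), 20 mm wide (y), 22 mm high, flat parallel sides; origin at the centre of its underside, z up
- strip_9: loose longest white screw-terminal strip: 9 pole blocks in a row, two screw heads on top of each block; 102 mm long (its x axis), 20 mm wide (y), 22 mm high, flat parallel sides; origin at the centre of its underside, z up
- tray_3_in (a point): centre of the inner floor of the shortest grey steel tray, fixed to the bench; x along the tray, z up. Inside 48 mm (x) by 30 mm (y), for the 36 mm strip; the floor is 3 mm above the bench, walls 3 mm thick, their tops 11 mm above the bench and 8 mm above the floor
- tray_5_in (a point): centre of the inner floor of the second shortest grey steel tray, fixed to the bench; x along the tray, z up. Inside 70 mm (x) by 30 mm (y), for the 58 mm strip; the floor is 3 mm above the bench, walls 3 mm thick, their tops 11 mm above the bench and 8 mm above the floor
- tray_7_in (a point): centre of the inner floor of the second longest grey steel tray, fixed to the bench; x along the tray, z up. Inside 92 mm (x) by 30 mm (y), for the 80 mm strip; the floor is 3 mm above the bench, walls 3 mm thick, their tops 11 mm above the bench and 8 mm above the floor
- tray_9_in (a point): centre of the inner floor of the longest grey steel tray, fixed to the bench; x along the tray, z up. Inside 114 mm (x) by 30 mm (y), for the 102 mm strip; the floor is 3 mm above the bench, walls 3 mm thick, their tops 11 mm above the bench and 8 mm above the floor
- plain_bar: plain off-white bar without poles or screws, loose, 99 mm long (its y axis), 15 mm wide (x), 8 mm high; origin at the centre of its underside; not part of the job, stays where it is
- plug: grey plug connector, loose, 64 mm long (its y axis), 26 mm wide (x), 24 mm high; origin at the centre of its underside; not part of the job, stays where it is
Mind the look-alikes: they are no part of the job. What is shaped like the strip_3 but yellow is not meant.

How it is judged:
By the outcome, as a careful person would: the job done as asked, in the order asked, and still so for the second after the job is handed in, with the robot touching nothing.
It also fails if it takes over 90 s, if anything falls off the work surface, if the arm or the gripper's body presses on something with over 40 N, if the wrist force passes 120 N, or if a joint passes its speed limit or range.

## Working session

There is one attempt and no reset: what is moved stays moved. The work goes in short steps, Python scripts to look and compute and a tool call to move; the robot and the scene stay as the last step left them, time stands still between calls to the robot, and variables do not carry over. Pictures are saved under pics/ and viewed, at most 14 in all, crops included, and the job is handed in when it is done.

Besides the shell and the picture viewer there is one more tool, called after "Request:" as name([rows], argument=value, ...), one row to a line, values as JSON. arm_command: Moves the arm, as the interface text tells. Its arguments: {"type":"object","properties":{"rows":{"type":"array"},"force":{"type":"number"}},"required":["rows"]}

```bash
mkdir -p pics
python3 - <<'E'
from bench import robot
import cv2
print(robot.get_state(), robot.pinch_z)
for n in ("scene","top","wrist"):
    p=robot.camera_params(n); print(n,{k:(v.tolist() if hasattr(v,'tolist') else v) for k,v in p.items()})
for n in ("scene","top"):
    im=robot.read_camera(n); cv2.imwrite(f"pics/{n}0.png",im[:,:,::-1])
    cv2.imwrite(f"pics/{n}0b.png",cv2.resize(im[:,:,::-1],(800,600),interpolation=cv2.INTER_CUBIC))
E
```

```text
{'clock': 0.0, 'joints': array([-1.24091028,  0.32183835, -0.0700873 ,  1.45170077,  0.02262958,
        1.37082224, -0.05687814]), 'qd': array([-5.78594672e-04,  5.33259633e-05,  4.40242171e-04, -1.18764617e-03,
       -5.37881470e-04, -9.14716643e-04,  4.34511756e-05]), 'effort': array([-9.82104416e-05, -4.91298366e+01, -4.04041009e-01, -3.12539577e+01,
       -6.39905711e-02,  4.34994511e-02,  1.93720762e-04]), 'eef_pos': array([0.20174462, 0.61729283, 0.22143867]), 'tool_rot': array([-4.93852875e-01, -3.10234627e+00,  3.09921962e-03]), 'wrist_force': array([-0.36015046,  0.15933179, -0.83816299]), 'moment': array([ 0.02200089,  0.04709403, -0.03107264]), 'finger_force': 0.0, 'grip_width': 0.08721986789091155} -0.0187
scene {'intrinsics': [[522.0802023565354, 0.0, 281.556787116115], [0.0, 522.0802023565354, 212.91869850882657], [0.0, 0.0, 1.0]], 'dist_coeffs': [-0.1462199342470522, 0.0, 0.0, 0.0, 0.0], 'origin': [-0.21893540488491262, -0.7924170558894678, 0.643042373823475], 'orientation': [0.9868529120475013, -0.40016672452533975, -0.7253360587984627]}
top {'intrinsics': [[526.9585699234378, 0.0, 282.57131145279743], [0.0, 526.9585699234378, 202.82814098777015], [0.0, 0.0, 1.0]], 'dist_coeffs': [-0.19357330200585357, 0.0, 0.0, 0.0, 0.0], 'origin': [0.42658445959997104, -0.06459137133042211, 1.432146848109884], 'orientation': [0.06424701251836226, -0.02568295036575122, -1.5783965516191536]}
wrist {'intrinsics': [[336.8206720043255, 0.0, 280.4771768014938], [0.0, 336.8206720043255, 209.58873744223501], [0.0, 0.0, 1.0]], 'dist_coeffs': [-0.0783911785502064, 0.0, 0.0, 0.0, 0.0], 'mount': [[0.00014166984280839895, 0.9614662152003859, 0.27492307461888094, 0.07644611152731591], [0.9999999322616311, -0.00022960629799399676, 0.00028767634443216313, -0.0006315519107508161], [0.0003397151554803145, 0.2749230152409781, -0.9614661826005219, -0.1628056883170601], [0.0, 0.0, 0.0, 1.0]]}
```

View pics/top0b.png

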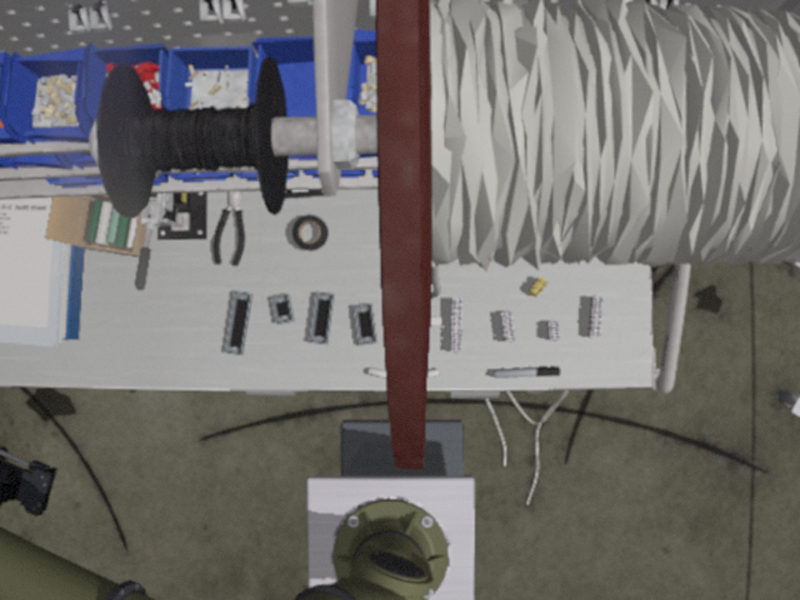

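View pics/scene0b.png

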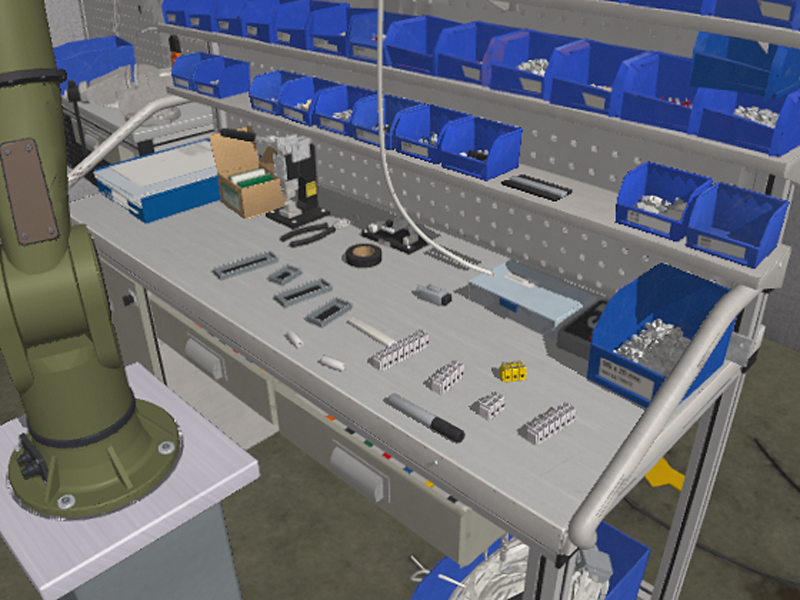

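The top view shows the trays at (236,322), (280,308), (319,318) and (363,325), left of the beam. The strips are right of it: 9-pole (452,323), 5-pole (502,326), 3-pole (548,330), 7-pole (592,316), with the yellow look-alike at (537,286). The scene view shows the plain bar at (370,330), just left of the 9-pole strip, and the plug at (432,293). I'll enlarge both views.

```bash
cat > h.py <<'E'
from bench import robot
import numpy as np, cv2
from scipy.spatial.transform import Rotation as R
F=np.diag([1,-1,-1.])
def pose(name,st=None):
    p=robot.camera_params(name); K=np.array(p['intrinsics']); d=np.array(p['dist_coeffs'])
    if name!='wrist': return K,d,R.from_rotvec(p['orientation']).as_matrix(),np.array(p['origin'])
    M=np.array(p['mount']); Rt=R.from_rotvec(st['tool_rot']).as_matrix()
    return K,d,Rt@M[:3,:3],st['eef_pos']+Rt@M[:3,3]
def rays(cam,uv):
    K,d,Rc,o=cam; n=cv2.undistortPoints(np.array(uv,float).reshape(-1,1,2),K,d).reshape(-1,2)
    v=np.c_[n,np.ones(len(n))]@F.T@Rc.T
    return o,v/np.linalg.norm(v,axis=1,keepdims=True)
def plane(cam,uv,z):
    o,v=rays(cam,uv); return o+v*((z-o[2])/v[:,2])[:,None]
def tri(cams,uvs):
    out=[]
    for k in range(len(uvs[0])):
        A=np.zeros((3,3));b=np.zeros(3);L=[]
        for c,u in zip(cams,uvs):
            o,v=rays(c,[u[k]]);P=np.eye(3)-np.outer(v[0],v[0]);A+=P;b+=P@o;L.append((P,o))
        x=np.linalg.solve(A,b);out.append(np.r_[x,max(np.linalg.norm(P@(x-o)) for P,o in L)])
    return np.array(out)
def proj(cam,X):
    K,d,Rc,o=cam; p=(np.atleast_2d(X)-o)@Rc@F
    return cv2.projectPoints(p,np.zeros(3),np.zeros(3),K,d)[0].reshape(-1,2)
def snap(name,f):
    st=robot.get_state(); im=robot.read_camera(name)
    cv2.imwrite(f,im[:,:,::-1]); np.savez(f[:-4]+'.npz',eef_pos=st['eef_pos'],tool_rot=st['tool_rot']); return im,st
E
python3 - <<'E'
from h import *
t=pose('top')
for n,u in dict(t9=(236,322),t3=(280,308),t7=(319,318),t5=(363,325),s9=(452,323),s5=(502,326),s3=(548,330),s7=(592,316)).items():
    print(n,plane(t,[(u[0]*.7,u[1]*.7)],.012).round(3))
a=cv2.imread('pics/top0.png')[195:265,150:440]; b=cv2.imread('pics/scene0.png')[165:315,140:420]
cv2.imwrite('pics/c.png',np.vstack([cv2.resize(a,(797,192),interpolation=cv2.INTER_CUBIC),np.pad(cv2.resize(b,(747,400),interpolation=cv2.INTER_CUBIC),((0,0),(0,50),(0,0)))]))
E
```

```text
t9 [[0.449 0.292 0.012]]
t3 [[0.475 0.206 0.012]]
t7 [[0.456 0.131 0.012]]
t5 [[0.442 0.047 0.012]]
s9 [[ 0.444 -0.121  0.012]]
s5 [[ 0.438 -0.215  0.012]]
s3 [[ 0.429 -0.302  0.012]]
s7 [[ 0.455 -0.387  0.012]]
```

View pics/c.png

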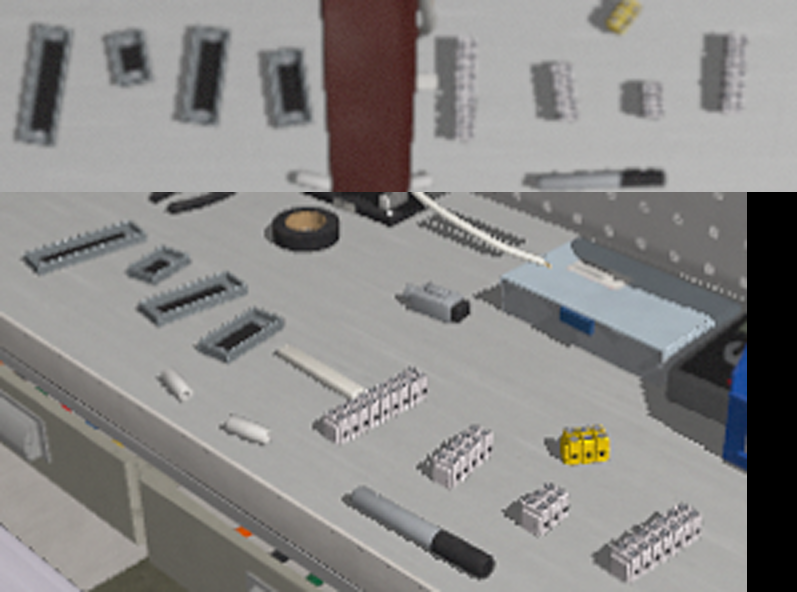

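The trays stand left of the beam in the order 9, 3, 7, 5. The strips lie right of their shadows in the order 9, 5, 3, 7. The plain bar's right end sits close to strip 9's left side. Next I'll move the wrist camera over the trays.

Request:
arm_command([
  [[0.55,18,-30,2,1.3],[0.55,18,-30,2,1.3],[0.55,18,-30,2,1.3],[0.55,18,-30,2,1.3],[0.55,18,-30,2,1.3],[0.55,18,-30,2,1.3],[0.55,18,-30,2,1.3],[0.55,18,-30,2,1.3],[0.55,18,-30,2,1.3],[0.55,18,-30,2,1.3],[0.55,18,-30,2,1.3],[0.55,18,-30,2,1.3],[0.55,18,-30,2,1.3],[0.55,18,-30,2,1.3],[0.55,0,0,0,0],[0.55,0,0,0,0]],
])

```text
clock: 2.1
eef_pos: [0.4533, 0.1985, 0.2502]
tool_rot: [0.003, -3.141, -0.001]
wrist_force: [0.2, 0.8, -0.4]
grip_width: 0.0477
finger_force: 0.0
```

Run:
```python
from h import *
im,st=snap('wrist','pics/w1.png'); print(st['clock'],st['eef_pos'],st['tool_rot'],st['grip_width'],st['joints'].round(2))
cv2.imwrite('pics/w1b.png',cv2.resize(im[:,:,::-1],(800,600),interpolation=cv2.INTER_CUBIC))
```

```text
2.1 [0.45332306 0.1985165  0.25024619] [ 3.44519273e-03 -3.14073641e+00 -6.53962770e-04] 0.04768557413090183 [-0.75 -0.03  0.28  1.79  0.01  1.38  1.1 ]
```

View pics/w1b.png

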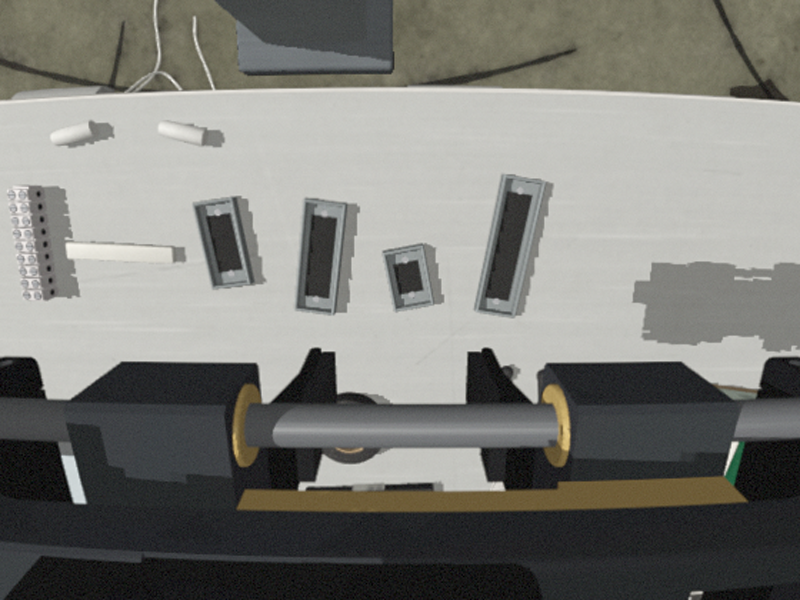

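The wrist view shows all four trays: 5 (228,243), 7 (323,257), 3 (409,278), 9 (512,246). Strip 9 is at (30,243), with a clear gap to the bar's end at (66,248). I'll take a second and third view for triangulation.

Request:
arm_command([
  [[0.55,0,-30,0,0],[0.55,0,-40,0,0],[0.55,0,-40,0,0],[0.55,0,-40,0,0],[0.55,0,-40,0,0],[0.55,0,-30,0,0],[0.55,0,0,0,0],[0.55,0,0,0,0]],
])

```text
clock: 3.15
eef_pos: [0.4538, -0.0204, 0.2505]
tool_rot: [0.007, -3.141, -0.001]
wrist_force: [0.4, 0.1, -0.2]
grip_width: 0.0479
finger_force: 0.0
```

Run:
```python
from h import *
im,st=snap('wrist','pics/w2.png'); print(st['clock'],st['eef_pos'],st['joints'].round(2))
cv2.imwrite('pics/w2b.png',cv2.resize(im[:300,:,::-1],(800,429),interpolation=cv2.INTER_CUBIC))
```

```text
3.15 [ 0.45382808 -0.02036768  0.25048753] [-0.57 -0.15  0.51  1.88  0.07  1.39  1.49]
```

Request:
arm_command([
  [[0.55,0,-30,0,0],[0.55,0,-40,0,0],[0.55,0,-40,0,0],[0.55,0,-40,0,0],[0.55,0,-40,0,0],[0.55,0,-30,0,0],[0.55,0,0,0,0],[0.55,0,0,0,0]],
])

```text
clock: 4.2
eef_pos: [0.4546, -0.2401, 0.2503]
tool_rot: [0.007, -3.141, -0.001]
wrist_force: [0.2, 0.9, 0.3]
grip_width: 0.0479
finger_force: 0.0
```

Run:
```python
from h import *
im,st=snap('wrist','pics/w3.png'); print(st['clock'],st['eef_pos'],st['joints'].round(2))
cv2.imwrite('pics/w3b.png',cv2.resize(im[:300,:,::-1],(800,429),interpolation=cv2.INTER_CUBIC))
```

```text
4.2 [ 0.45455945 -0.24013635  0.25028786] [-0.38 -0.    0.82  1.77  0.    1.38  2.02]
```

View pics/w2b.png

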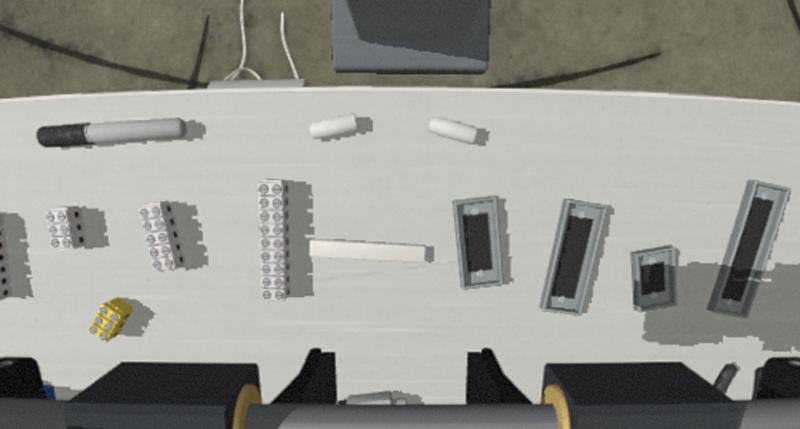

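View pics/w3b.png

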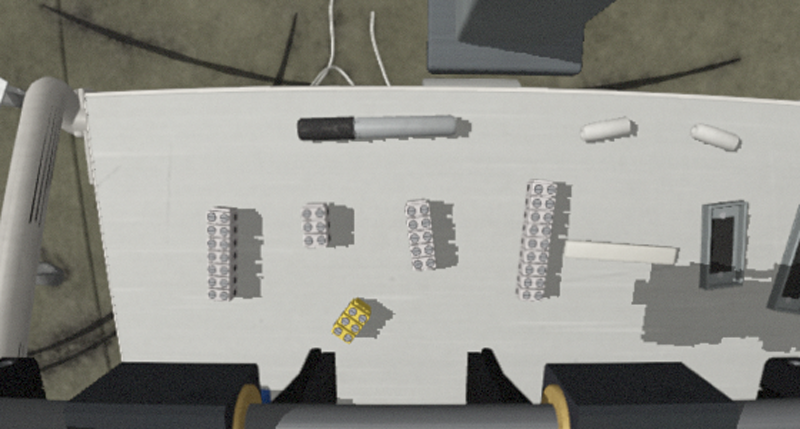

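w2 (scaled by 1.43) shows the strips at 9 (272,240), 5 (160,236), 3 (62,228) and the trays at 5 (479,242), 7 (575,257), 3 (654,277), 9 (750,248). w3 shows strips 7 (220,254), 3 (314,226), 5 (420,236), 9 (536,240). I'll enlarge to read the corners.

Run:
```python
from h import *
w={i:cv2.imread(f'pics/w{i}.png') for i in (1,2,3)}
c=lambda i,x,y,W=264,H=98: cv2.resize(w[i][y:y+H,x:x+W],(W*3,H*3),interpolation=cv2.INTER_CUBIC)
cv2.imwrite('pics/cs.png',np.vstack([c(3,138,118),c(2,0,118)]))
cv2.imwrite('pics/ct.png',np.vstack([c(1,128,118,264,108)[:300],c(2,296,118,264,108)[:300]]))
```

```text
(no output)
```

View pics/cs.png

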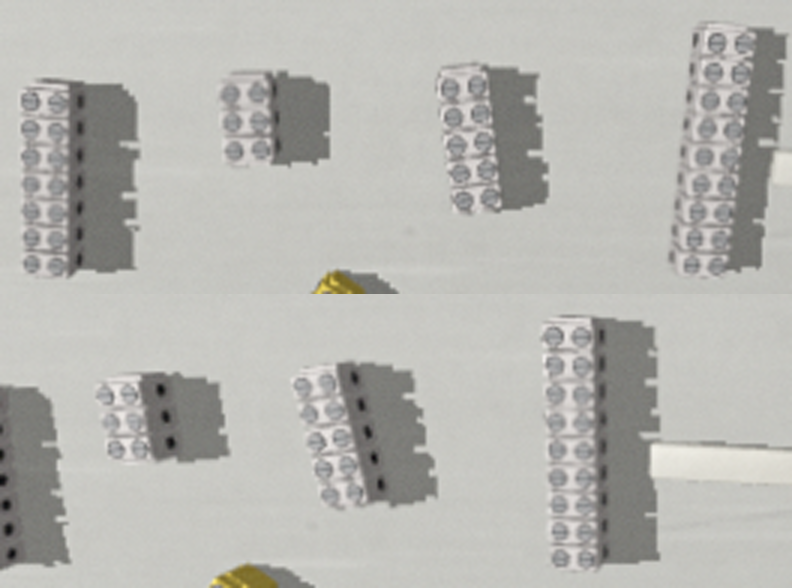

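View pics/ct.png

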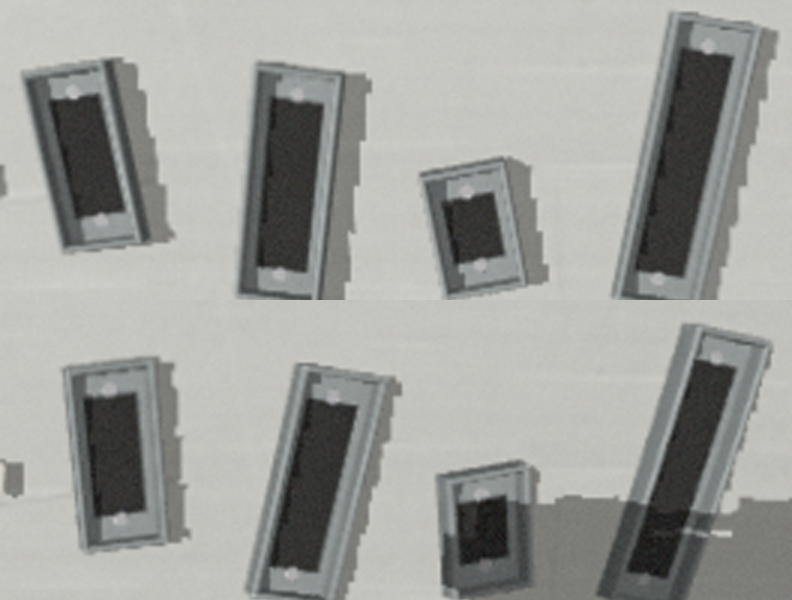

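Reading from these crops: screw pairs at the strip ends, and the white rivet dots at both ends of each tray floor. Now I'll triangulate them.

Run:
```python
from h import *
cam={i:pose('wrist',np.load(f'pics/w{i}.npz')) for i in (1,2,3)}
def px(l,x,y,dy=0): l=np.array(l,float).reshape(-1,2); return (l-[0,dy]+.5)/3-.5+[x,y]
S3=dict(s7=[30,102,58,102,32,264,57,265],s3=[231,93,259,92,234,151,262,151],s5=[450,88,477,87,463,201,490,200],s9=[717,43,745,43,692,265,717,265])
S2=dict(s3=[105,395,132,395,117,450,142,449],s5=[302,386,327,383,330,496,355,492],s9=[554,337,582,337,561,559,588,558])
T1=dict(t5=[73,93,101,220],t7=[298,95,279,273],t3=[467,191,480,266],t9=[708,46,657,279])
T2=dict(t5=[109,388,122,520],t7=[334,396,291,574],t3=[482,494,483,566],t9=[716,359,645,578])
def rep(n,P):
    P=P[:,:3]; k=len(P)//2; a,b=P[:k].mean(0),P[k:].mean(0); d=b-a
    print(n,'c',((a+b)/2*1e3).round(1),'len',(np.linalg.norm(d)*1e3).round(1),'yaw',np.degrees(np.arctan2(d[1],d[0])).round(1))
for n in S3:
    u3=px(S3[n],138,118); rep(n+' plane22',plane(cam[3],u3,.022))
    if n in S2:
        t=tri([cam[3],cam[2]],[u3,px(S2[n],0,118,294)]); rep(n,t); print('  z',(t[:,2]*1e3).round(1),'res',(t[:,3]*1e3).round(1))
for n in T1:
    u1,u2=px(T1[n],128,118),px(T2[n],296,118,300); t=tri([cam[1],cam[2]],[u1,u2]); rep(n,t); print('  z',(t[:,2]*1e3).round(1),'res',(t[:,3]*1e3).round(1))
    rep(n+' plane3',plane(cam[1],u1,.003))
```

```text
s7 plane22 c [ 452.8 -392.9   22. ] len 65.8 yaw -5.3
s3 plane22 c [ 428.  -310.9   22. ] len 22.7 yaw 0.6
s3 c [ 428.2 -310.8   22.1] len 22.6 yaw 0.1
  z [23.6 21.7 21.7 21.4] res [0.2 0.5 0.1 0. ]
s5 plane22 c [ 436.6 -224.1   22. ] len 44.5 yaw 7.4
s5 c [ 436.3 -224.2   22.9] len 44.3 yaw 7.4
  z [23.2 23.1 22.6 22.7] res [0.1 0.2 0.  0.5]
s9 plane22 c [ 440.7 -126.8   22. ] len 88.0 yaw -2.4
s9 c [ 440.8 -126.9   22.4] len 87.9 yaw -2.2
  z [22.9 23.  22.6 21.1] res [0.2 0.3 0.2 0. ]
t5 c [442.8  45.3   4.1] len 53.8 yaw 8.0
  z [3.3 5. ] res [0.6 0.1]
t5 plane3 c [443.2  44.9   3. ] len 53.4 yaw 7.5
t7 c [455.2 128.2   3.8] len 75.7 yaw -8.3
  z [3.8 3.9] res [0.2 0.2]
t7 plane3 c [455.4 128.    3. ] len 75.4 yaw -8.4
t3 c [473.3 204.6   3.4] len 32.5 yaw 10.0
  z [3.9 3. ] res [0.1 0.1]
t3 plane3 c [473.4 204.7   3. ] len 32.6 yaw 9.9
t9 c [446.1 289.8   4.8] len 97.0 yaw -9.3
  z [4.2 5.3] res [0.3 0.3]
t9 plane3 c [446.5 290.2   3. ] len 98.2 yaw -9.0
```

Heights and lengths match: screw tops at about 22 mm, tray floors at 3–5 mm, and an 11 mm pitch. Strip 5 first.

Request:
arm_command([
  [[0.55,-9,8,-20,3.6],[0.55,-9,8,-40,3.6],[0.55,0,0,-45,0],[0.55,0,0,-45,0],[0.55,0,0,-40,0],[0.55,0,0,-25,0],[0.55,0,0,-13,0],[0.55,0,0,-10,0],[0.55,0,0,0,0],[0.55,0,0,0,0]],
])

```text
clock: 5.5
eef_pos: [0.4367, -0.2263, 0.0134]
tool_rot: [-0.2, 3.134, -0.0]
wrist_force: [-0.1, 0.4, -0.9]
grip_width: 0.048
finger_force: 0.0
```

Request:
arm_command([
  [[0.55,0,2,-1,0],[0.1,0,0,0,0],[0.1,0,0,0,0],[0.1,0,0,0,0],[0.1,0,0,0,0],[0.1,0,0,0,0],[0.1,0,0,20,0],[0.1,0,0,40,0],[0.1,0,0,0,0]],
], force=20)

```text
clock: 6.62
eef_pos: [0.4381, -0.225, 0.074]
tool_rot: [-0.2, 3.13, -0.002]
wrist_force: [-0.0, -0.7, -1.4]
grip_width: 0.0201
finger_force: 20.0
```

Run:
```python
from h import *
im,st=snap('wrist','pics/g5.png'); print(st['clock'],st['eef_pos'],st['grip_width'],st['finger_force'],st['joints'].round(2))
cv2.imwrite('pics/g5b.png',cv2.resize(im[180:330,160:400,::-1],(768,480),interpolation=cv2.INTER_CUBIC))
```

```text
6.625 [ 0.43808928 -0.22502292  0.07403268] 0.02007385625446631 19.995936155319214 [-0.37  0.14  0.85  2.04 -0.13  1.01  2.24]
```

View pics/g5b.png

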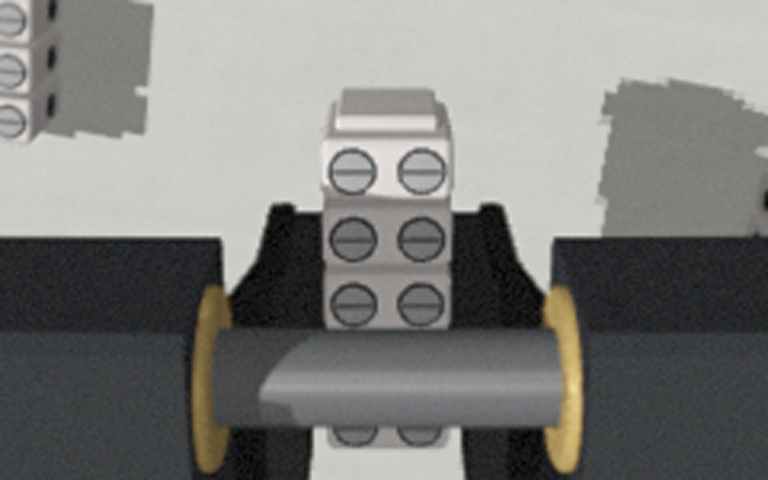

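Strip 5 is gripped level at 20.1 mm. Carrying it to tray 5.

Request:
arm_command([
  [[0.1,0,20,0,0.4],[0.1,1,40,0,0],[0.1,1,45,0,0],[0.1,1,45,0,0],[0.1,1,45,0,0],[0.1,1,40,0,0],[0.1,0,25,0,0],[0.1,0,10,0,0],[0.1,0,0,0,0],[0.1,0,0,-20,0],[0.1,0,0,-15,0],[0.1,0,0,0,0],[0.1,0,0,0,0]],
])

```text
clock: 8.3
eef_pos: [0.4412, 0.0454, 0.0368]
tool_rot: [-0.21, 3.134, -0.0]
wrist_force: [-0.4, -0.6, -0.9]
grip_width: 0.0197
finger_force: 20.0
```

Request:
arm_command([
  [[0.1,2,0,-8,0],[0.1,0,0,-8,0],[0.1,0,0,-4,0],[0.1,0,0,-1,0],[0.1,0,0,0,0],[0.1,0,0,0,0]],
])

```text
clock: 9.05
eef_pos: [0.4431, 0.0459, 0.0158]
tool_rot: [-0.211, 3.134, 0.0]
wrist_force: [0.2, -0.5, 0.4]
grip_width: 0.0195
finger_force: 20.0
```

Request:
arm_command([
  [[0.1,0,0,-1,0],[0.1,0,0,0,0],[0.5,0,0,0,0],[0.5,0,0,0,0],[0.5,0,0,0,0],[0.5,0,0,20,0],[0.5,0,0,40,0],[0.5,0,0,40,0],[0.5,0,0,20,0],[0.5,0,0,0,0],[0.5,0,0,0,0]],
])

```text
clock: 10.42
eef_pos: [0.4422, 0.0457, 0.1336]
tool_rot: [0.211, -3.133, 0.0]
wrist_force: [-0.2, 0.1, 0.0]
grip_width: 0.0435
finger_force: 0.0
```

Run:
```python
from h import *
im,st=snap('wrist','pics/p5.png'); print(st['clock'],st['eef_pos'],st['grip_width'],st['joints'].round(2))
cv2.imwrite('pics/p5b.png',cv2.resize(im[90:330,100:460,::-1],(792,528),interpolation=cv2.INTER_CUBIC))
```

```text
10.425 [0.44219389 0.0457283  0.13358396] 0.04349851742583541 [-0.75 -0.08  0.57  2.07  0.05  1.14  1.5 ]
```

View pics/p5b.png

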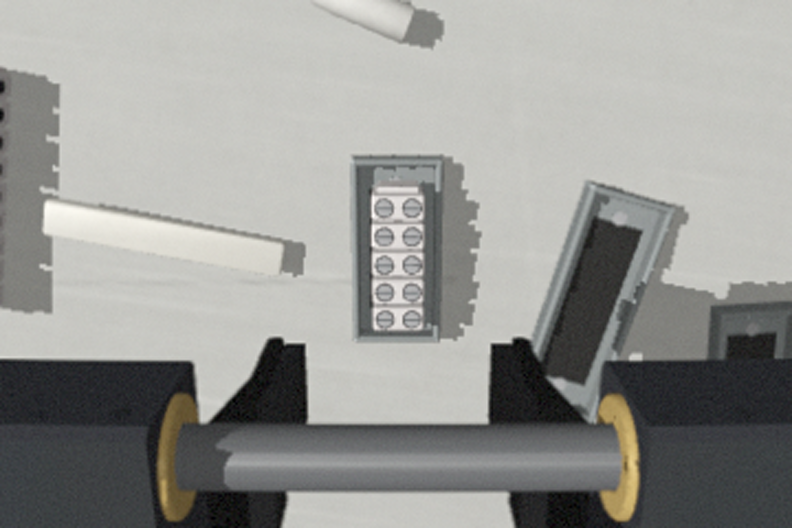

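Strip 5 sits inside its tray, flat and screws up. Next, strip 9.

Request:
arm_command([
  [[0.45,0,-20,0,-2],[0.45,0,-40,0,-3],[0.45,-1,-45,0,-3],[0.45,-1,-40,0,-2],[0.45,0,-28,-20,0],[0.45,0,0,-40,0],[0.45,0,0,-25,0],[0.45,0,0,-15,0],[0.45,0,0,0,0],[0.45,0,0,0,0]],
])

```text
clock: 11.72
eef_pos: [0.4416, -0.1275, 0.0353]
tool_rot: [0.063, 3.14, -0.0]
wrist_force: [0.4, 0.3, 0.2]
grip_width: 0.0393
finger_force: 0.0
```

Request:
arm_command([
  [[0.45,-1,1,-12,0],[0.45,0,0,-8,0],[0.45,0,0,-2.5,0],[0.45,0,0,0,0],[0.1,0,0,0,0],[0.1,0,0,0,0],[0.1,0,0,0,0],[0.1,0,0,0,0],[0.1,0,0,0,0]],
], force=25)

```text
clock: 12.85
eef_pos: [0.4401, -0.1262, 0.0123]
tool_rot: [0.063, 3.141, 0.0]
wrist_force: [0.4, 1.0, 1.5]
grip_width: 0.0194
finger_force: 25.0
```

Request:
arm_command([
  [[0.1,0,0,20,0],[0.1,0,0,40,0],[0.1,0,20,0,0],[0.1,0,40,0,0],[0.1,1,45,0,-1],[0.1,1,45,0,-1],[0.1,1,45,0,-1],[0.1,1,45,0,-1],[0.1,1,45,0,-1],[0.1,1,45,0,-1],[0.1,0,45,0,-0.8],[0.1,0,30,0,0],[0.1,0,11,0,0],[0.1,0,0,-20,0],[0.1,0,0,-15,0],[0.1,0,0,0,0],[0.1,0,0,0,0]],
])

```text
clock: 14.98
eef_pos: [0.4463, 0.2894, 0.0374]
tool_rot: [0.251, 3.131, 0.0]
wrist_force: [0.5, -0.2, -0.9]
grip_width: 0.0194
finger_force: 25.0
```

Request:
arm_command([
  [[0.1,0,0,-10,0],[0.1,0,0,-8,0],[0.1,0,0,-3,0],[0.1,0,0,-1,0],[0.1,0,0,0,0],[0.1,0,0,0,0]],
])

```text
clock: 15.72
eef_pos: [0.446, 0.2899, 0.0153]
tool_rot: [0.249, 3.132, 0.0]
wrist_force: [-0.8, -0.8, 1.0]
grip_width: 0.0197
finger_force: 25.0
```

Request:
arm_command([
  [[0.5,0,0,0,0],[0.5,0,0,0,0],[0.5,0,0,0,0],[0.5,0,0,20,0],[0.5,0,0,45,0],[0.5,0,0,45,0],[0.5,0,0,0,0],[0.5,0,0,0,0]],
])

```text
clock: 16.73
eef_pos: [0.4455, 0.2897, 0.1246]
tool_rot: [-0.249, -3.131, 0.0]
wrist_force: [-0.3, -0.4, 0.3]
grip_width: 0.0437
finger_force: 0.0
```

Run:
```python
from h import *
im,st=snap('wrist','pics/p9.png'); print(st['clock'],st['eef_pos'],st['grip_width'],st['joints'].round(2))
```

```text
16.725 [0.44548773 0.28974527 0.12458187] 0.043707059351269464 [-1.04  0.15  0.45  1.88 -0.07  1.13  0.85]
```

Request:
arm_command([
  [[0.5,0,-20,0,1],[0.5,-2,-45,0,1],[0.5,-2,-45,0,1],[0.5,-2,-50,0,1],[0.5,-2,-50,0,1],[0.5,-2,-50,0,1],[0.5,-2,-50,0,1],[0.5,-2,-50,0,1],[0.5,-2,-50,0,1],[0.5,-2,-50,0,0.5],[0.5,0,-50,0,0],[0.5,0,-45,0,0],[0.5,0,-31,0,0],[0.5,0,-15,0,0],[0.5,0,0,-20,0],[0.5,0,0,-40,0],[0.5,0,0,-20,0],[0.5,0,0,0,0],[0.5,0,0,0,0]],
])

```text
clock: 19.15
eef_pos: [0.4284, -0.3113, 0.0458]
tool_rot: [-0.011, 3.141, -0.001]
wrist_force: [0.4, 0.2, 0.0]
grip_width: 0.0437
finger_force: 0.0
```

Request:
arm_command([
  [[0.5,0,0.5,-18,0],[0.5,0,0,-12,0],[0.5,0,0,-4,0],[0.5,0,0,0,0],[0.1,0,0,0,0],[0.1,0,0,0,0],[0.1,0,0,0,0],[0.1,0,0,0,0],[0.1,0,0,0,0]],
], force=20)

```text
clock: 20.27
eef_pos: [0.4281, -0.3107, 0.0113]
tool_rot: [-0.011, 3.141, 0.0]
wrist_force: [-0.3, -0.9, 1.6]
grip_width: 0.0197
finger_force: 20.0
```

Request:
arm_command([
  [[0.1,0,0,20,0],[0.1,0,0,40,0],[0.1,0,20,0,0.6],[0.1,4.5,45,0,1],[0.1,4.5,50,0,1],[0.1,4.5,50,0,1],[0.1,4.5,50,0,1],[0.1,4.5,50,0,1],[0.1,4.5,50,0,1],[0.1,4.5,50,0,1],[0.1,4.5,50,0,1],[0.1,4.5,50,0,1],[0.1,4.5,35,0,1],[0.1,0,15,0,0],[0.1,0,0,-20,0],[0.1,0,0,-15,0],[0.1,0,0,0,0],[0.1,0,0,0,0]],
])

```text
clock: 22.52
eef_pos: [0.4733, 0.2038, 0.0366]
tool_rot: [-0.299, 3.127, 0.0]
wrist_force: [-0.0, 0.5, -0.3]
grip_width: 0.0199
finger_force: 20.0
```

Request:
arm_command([
  [[0.1,0,0.8,-10,-0.8],[0.1,0,0,-8,0],[0.1,0,0,-3,0],[0.1,0,0,-1,0],[0.1,0,0,0,0],[0.1,0,0,0,0]],
])

```text
clock: 23.28
eef_pos: [0.4727, 0.205, 0.0143]
tool_rot: [0.279, -3.128, -0.0]
wrist_force: [-2.1, -0.9, 5.8]
grip_width: 0.0195
finger_force: 20.0
```

Request:
arm_command([
  [[0.5,0,0,0,0],[0.5,0,0,0,0],[0.5,0,0,0,0],[0.5,0,0,20,0],[0.5,0,0,45,0],[0.5,0,0,45,0],[0.5,0,0,0,0],[0.5,0,0,0,0]],
])

```text
clock: 24.28
eef_pos: [0.4724, 0.2052, 0.1236]
tool_rot: [0.28, -3.129, -0.0]
wrist_force: [0.5, 0.2, -0.4]
grip_width: 0.0431
finger_force: 0.0
```

Run:
```python
from h import *
im,st=snap('wrist','pics/p3.png'); print(st['clock'],st['eef_pos'],st['grip_width'],st['joints'].round(2))
```

```text
24.275 [0.4724463  0.20521956 0.12359113] 0.043051049429445314 [-1.19  0.13  0.79  1.93 -0.1   1.12  1.38]
```

Request:
arm_command([
  [[0.5,0,-20,0,-1.5],[0.5,-2,-45,10,-1.5],[0.5,-2,-50,10,-1.5],[0.5,-2,-50,10,-1.5],[0.5,-2,-50,10,-1.5],[0.5,-2,-50,10,-1.5],[0.5,-2,-50,10,-1.5],[0.5,-2,-50,10,-1.5],[0.5,-2,-50,10,-1.5],[0.5,-2,-50,10,-1.5],[0.5,-2,-45,0,-0.5],[0.5,0,-20,0,0],[0.5,0,-10,0,0],[0.5,0,0,0,0],[0.5,0,0,0,0]],
])

```text
clock: 26.2
eef_pos: [0.453, -0.3337, 0.2139]
tool_rot: [0.143, 3.138, 0.002]
wrist_force: [-0.2, 0.3, -0.8]
grip_width: 0.0434
finger_force: 0.0
```

Run:
```python
from h import *
im,st=snap('wrist','pics/w4.png'); print(st['clock'],st['eef_pos'],st['tool_rot'],st['joints'].round(2))
c=pose('wrist',st); u=proj(c,[[.4528,-.3929,.022]])[0]; print(u)
x,y=(u-[45,45]).astype(int); a=cv2.resize(im[y:y+90,x:x+90,::-1],(450,450),interpolation=cv2.INTER_CUBIC)
np.save('pics/w4off.npy',[x,y]); print(x,y)
i9=cv2.imread('pics/p9.png')[90:270,150:450]; i3=cv2.imread('pics/p3.png')[90:270,150:450]
b=np.vstack([cv2.resize(i9,(350,225)),cv2.resize(i3,(350,225))])
cv2.imwrite('pics/m.png',np.hstack([a,b]))
```

```text
26.2 [ 0.45303292 -0.33371691  0.21388536] [1.43283494e-01 3.13830220e+00 2.02724355e-03] [-0.43  0.27  1.2   1.72 -0.26  1.33  2.3 ]
[226.14712258 192.11391206]
181 147
```

View pics/m.png

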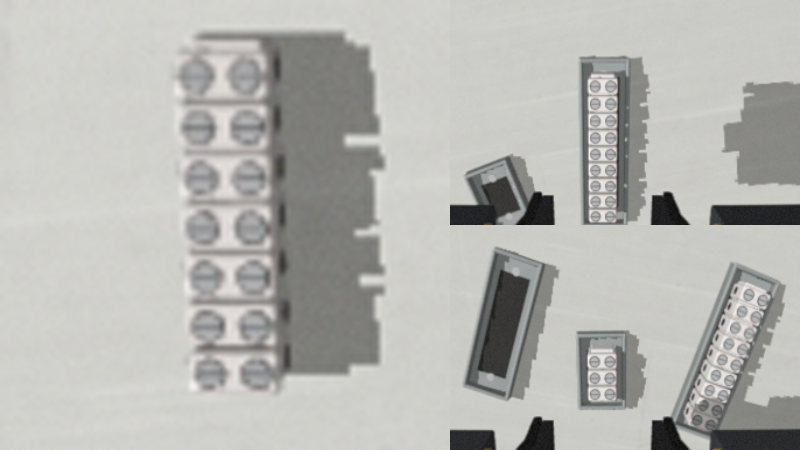

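Strips 9 and 3 sit in their trays. Strip 7's end screws in this crop are at (196,77)/(245,75) and (209,373)/(257,373), so I'll triangulate them against w3.

Run:
```python
from h import *
a,b=[pose('wrist',np.load(f'pics/w{i}.npz')) for i in (3,4)]
u3=(np.array([[30,102],[58,102],[32,264],[57,265]])+.5)/3-.5+[138,118]
u4=(np.array([[196,77],[245,75],[209,373],[257,373]])+.5)/5-.5+[181,147]
for P in (tri([a,b],[u3,u4]),plane(b,u4,.022)):
    d=P[2:].mean(0)-P[:2].mean(0); print((P.mean(0)*1e3).round(1),(P[:,2]*1e3).round(1),np.linalg.norm(d[:3])*1e3,np.degrees(np.arctan2(d[1],d[0])))
```

```text
[ 4.530e+02 -3.932e+02  2.160e+01  1.000e-01] [23.4 20.1 20.4 22.4] 66.00241668695469 -5.4202459999118275
[ 452.9 -393.1   22. ] [22. 22. 22. 22.] 65.87841339013109 -5.33616479289897
```

Request:
arm_command([
  [[0.5,0,-20,-20,0],[0.5,0,-25,-40,0],[0.5,0,-14,-40,0],[0.5,0,0,-40,0],[0.5,0,0,-25,0],[0.5,0,0,0,0],[0.5,0,0,0,0]],
])

```text
clock: 27.12
eef_pos: [0.4539, -0.3938, 0.0504]
tool_rot: [0.143, 3.137, -0.001]
wrist_force: [-0.3, -1.1, -0.1]
grip_width: 0.0437
finger_force: 0.0
```

Request:
arm_command([
  [[0.5,-1,0.7,-18,0],[0.5,0,0,-14,0],[0.5,0,0,-6,0],[0.5,0,0,0,0],[0.1,0,0,0,0],[0.1,0,0,0,0],[0.1,0,0,0,0],[0.1,0,0,0,0],[0.1,0,0,0,0]],
], force=22)

```text
clock: 28.25
eef_pos: [0.4521, -0.3932, 0.0114]
tool_rot: [0.145, 3.138, 0.0]
wrist_force: [-0.6, 0.8, 1.9]
grip_width: 0.0194
finger_force: 22.0
```

Request:
arm_command([
  [[0.1,0,0,20,0],[0.1,0,0,40,0],[0.1,0,20,0,0],[0.1,0,45,0,-1],[0.1,0,50,0,-1],[0.1,1,50,0,-1],[0.1,1,50,0,0],[0.1,0,50,0,0],[0.1,0,50,0,0],[0.1,0,50,0,0],[0.1,0,50,0,0],[0.1,0,50,0,0],[0.1,0,40,0,0],[0.1,0,16,0,0],[0.1,0,0,-20,0],[0.1,0,0,-15,0],[0.1,0,0,0,0],[0.1,0,0,0,0]],
])

```text
clock: 30.5
eef_pos: [0.4546, 0.1271, 0.0368]
tool_rot: [0.229, 3.132, 0.001]
wrist_force: [0.2, 0.2, -0.6]
grip_width: 0.0197
finger_force: 22.0
```

Request:
arm_command([
  [[0.1,0,0.8,-10,0],[0.1,0,0,-8,0],[0.1,0,0,-3,0],[0.1,0,0,-1,0],[0.1,0,0,0,0],[0.1,0,0,0,0]],
])

```text
clock: 31.25
eef_pos: [0.4535, 0.1284, 0.0143]
tool_rot: [-0.227, -3.132, 0.0]
wrist_force: [-3.4, -0.3, 4.8]
grip_width: 0.0199
finger_force: 22.0
```

Request:
arm_command([
  [[0.5,0,0,0,0],[0.5,0,0,0,0],[0.5,0,0,0,0],[0.5,0,0,20,0],[0.5,0,0,45,0],[0.5,0,0,45,0],[0.5,0,20,40,0],[0.5,0,30,40,0],[0.5,0,20,30,0],[0.5,0,0,0,0],[0.5,0,0,0,0]],
])

```text
clock: 32.62
eef_pos: [0.4536, 0.1976, 0.2331]
tool_rot: [-0.228, -3.132, 0.002]
wrist_force: [-0.5, -0.2, 0.3]
grip_width: 0.0437
finger_force: 0.0
```

Run:
```python
from h import *
im,st=snap('wrist','pics/f.png'); print(st['clock'],st['eef_pos'])
cv2.imwrite('pics/fb.png',cv2.resize(im[90:270,:400,::-1],(800,360),interpolation=cv2.INTER_CUBIC))
```

```text
32.625 [0.45359179 0.19763818 0.23314188]
```

View pics/fb.png

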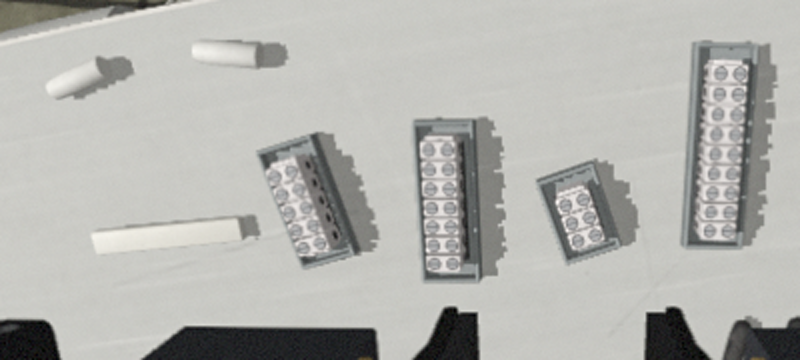

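All four strips sit in their matching trays, flat and screws up, and the bar is where it was. Handing in.

```bash
python3 -c "
from bench import robot
print(robot.job_done())"
```

```text
the job is handed in; nothing more can be done
None
```

All four strips (3, 5, 7 and 9 poles) lie flat and screws up in their matching trays, and the job was handed in at about 33 s with nothing else handled.

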